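# Set a brass bush in an articulator mounting plate

## Robot

A 6-joint arm with a two-finger parallel gripper is mounted at the origin on the work surface. World frame = base frame: x ahead of the robot, y to its left, z up, the work surface at z = 0. Lengths are in m, angles in rad, forces in N, time in s.
With the tool pointing down it reaches from about 0.225 to 0.875 m from the base axis. Payload 3.4 kg.
Tool frame: the origin (TCP) lies at the very end of the fingers, on their centre line; the grasp point (between the pads) lies 19 mm behind it; z points along the fingers, y is the line along which they close (so a half turn about z gives the same grasp; the last joint's range is limited). The gripper opens to 85 mm and grips with 20 to 120 N. Pads are 22 mm wide; open, the fingers measure 114 mm over their backs; the gripper's body (76 mm by 85 mm) begins 54 mm behind the grasp point. The pads swing forward as they close: fully open they stand 13 mm farther back than shut.
Start: joints at [0.996, 0.276, 1.505, -0, 1.361, -0.121], TCP at [0.252, 0.517, 0.231] pointing down, gripper open.
Joint ranges: [-2.89, 2.89], [-0.75, 2.08], [0.22, 2.7], [-1.18, 4.32], [0.11, 2.71], [-2.7, 2.7]. Speed limits (rad/s): [2.57, 2.57, 3.14, 3.14, 3.14, 3.14].

## Interface

Orientations are given as a unit quaternion [w, x, y, z].
In Python, from workcell import state, read_camera, camera_model, finish_job gives the robot as it stands.
- The arm moves only by the tool send_rows, never from a script. Its argument "deltas" is a list of rows, each a list of 5 numbers: the opening, from -1 (shut) to 1 (fully open), then the shift along the world's x, y, z in units of 40 mm (1.0 is 40 mm), then the turn about the world's z in units of 6 degrees (1.0 is 6 degrees). A call has 1 to 12 rows; each row shifts and turns the commanded pose from where the row before left it; what a row does not reach is not made up. A row lasts 1/12 s, in which the tool goes at most 41.7 mm and 7.16 degrees, less where a joint would pass 70% of its speed; a pose out of reach is approached as far as the arm can. A call is refused whole if a number of a shift passes 1 or a number of a turn 1, either way. A call with a gripper value outside its range is refused whole. The fingers move at their own pace and stop on an object; the grip force is fixed at half the most. Time passes only in rows, so rows that do not move let the fingers close. It gives the time, the measured TCP pose, the force, the opening and the grip force at its end, in the units of the state.
- state(): the state, without advancing time (a new reading comes with each control period).
- read_camera(name): name is "side" or "top" or "wrist"; returns (picture, depth): 384x512x3 uint8, red, green, blue; 384x512 float32, m along the optical axis (not along the pixel's ray), 0 where there is no reading.
- camera_model(name): a dict with "intrinsics" (3x3 intrinsics, pixels), "k1" (the pictures are not rectified: a ray, as slopes to the right and down, at radius r is drawn at 1 + k1 r^2 times it, then the intrinsics apply), "origin" and "attitude" of the camera in the world. Camera axes: x right, y up, looking along -z (the intrinsics and any distortion apply to the point x, -y, -z); pixel columns grow to the right and rows downward; lengths in m; the calibration is good to about 2 mm. A picture is of the moment at which its call begins: read the wrist's pose just before it. camera_model takes no time and is no camera call; for the wrist camera it gives the pose at the moment of the call.
- finish_job(): hands the job in; it is judged then, once.
The state is a dict: "time_s": time; "joint_positions": joint angles; "qd": joint speeds; "tau": joint torques, N m; "tcp_pos": TCP position; "eef_rot": TCP orientation; "contact_force": force on the tool from outside, world axes, zero at the start; "moment": the same for the moment, N m; "gripper_width": opening from 0.0 (shut) to 1.0 (fully open); "gripper_force": force on a finger pad.
Only numpy, scipy, OpenCV 4.12 (cv2) and the standard library are available. Lean on these libraries where they do the work, as an engineer would, in place of code of your own. Each camera call takes 0.05 s, during which the arm holds its last target. There are 200 camera calls.

## Task

Push the sliding table of the setting stand fully home so that the mounting plate comes under the ram, take the mallet from its rest and strike the spring-loaded ram sharply on the head, as often as needed, until the brass bush is driven flush with the plate. Put the mallet back on its rest as you found it, head on the pad and handle in the fork, and draw the sliding table fully out again so that the plate can be taken off; do not press the ram with the gripper, and leave the bowl, the cast and the tin alone.

Things in the scene. Friction and masses are not known exactly. Their poses are not given: they have to be found in the camera images.
- stand: Insert-setting stand fixed to the bench: grey iron base 140 mm wide, 20 mm high, reaching 110 mm in front of and 65 mm behind the ram's axis; two steel pillars 116 mm apart carry a grey crosshead (40 mm deep, 142 wide, 72 to 100 mm above the bench, pillar nuts to 112) with the ram in its middle. Origin on the bench below the ram's axis; -x is its front, where the sliding table comes out; z up.
- ram_head (a point): Centre of the flat top of the ram's head, a dark steel disc 32 mm across and 10 mm thick that stands highest on the stand, 146 mm above the bench when up. A coil spring beneath it holds the ram up and lifts it again after each blow.
- ram (a joint): Downward travel of the ram in m: 0 up at rest, 0.0168 at its lower stop. The spring resists with about 4.5 N at the top and 7 N at the bottom. With the table home, its 17 mm wide lower end meets the bush after 8 mm and has driven it flush after 16 mm. It is made for blows, not for a slow push: bring the mallet down at 0.2 m/s or more.
- slide (a joint): How far the sliding table is drawn out towards the front of the stand (its -x), in m: 0 fully home (bush under the ram), 0.080 fully out against its stop. It starts part way or all the way out, slides with about 3 N of friction and stays where it is left.
- slide_knob (a point): Top centre of the upright black knob on the front end of the sliding table: 20 mm across, 24 mm high on a 10 mm stem, its top 74 mm and the table's upper face 32 mm above the bench. It is always 95 mm in front (stand's -x) of the plate's centre: 95 mm in front of the ram's axis with the table home, 175 mm fully out. Pinch it from above, across any direction.
- plate_top (a point): Centre of the upper face of the articulator mounting plate, a black plastic disc 62 mm across and 10 mm thick clipped on the sliding table; its upper face is 42 mm above the bench.
- bush (a joint): How far the brass bush has been driven down, in m: 0 at the start, standing 8 mm proud of the plate; 0.008 flush with it, its stop. It is 14 mm across, in the middle of the plate, is held by about 5 N of friction and stays where it is driven to.
- bush_top (a point): Centre of the top face of the brass bush.
- mallet: Loose mallet, about 0.3 kg: upright round head 33 mm across, 64 mm high, white plastic face at each end; straight wooden handle, 16 mm wide and 22 mm high in section, level from mid-head along the mallet's -x to 200 mm from the head's axis. Origin at the centre of the lower face; z up along the head. On the rest it stands level, lower face 10 mm above the bench.
- mallet_grip (a point): Point in the middle of the handle's section, 60 mm from the head's axis and 32 mm above the lower face (42 mm above the bench on the rest): a good place to take it, from above, fingers closing across the 16 mm width (the mallet's y).
- mallet_face (a point): Centre of the mallet's lower, striking face, 33 mm across.
- mallet_end (a point): Point in the middle of the handle's underside, 155 mm from the head's axis: the part that lies in the fork of the rest.
- rest: Wooden mallet rest screwed to the bench: a board 225 x 80 mm and 8 mm thick with a round rubber pad 44 mm across (top 10 mm above the bench) for the head, and a fork 155 mm from the pad's centre along the rest's -x axis. Origin on the bench below the pad's centre; the mallet stands in it with the same x direction as the rest.
- rest_pad (a point): Centre of the top of the rubber pad, where the centre of the mallet's lower face stands.
- rest_fork (a point): Middle of the floor of the fork, 30.5 mm above the bench; its two cheeks, 26 mm apart and 20 mm long, rise to 57 mm above the bench and hold the handle at the sides.
- bowl: Bystander: loose dark rubber mixing bowl, 120 mm across and 65 mm high. Origin at the centre of its underside.
- cast: Bystander: loose pale plaster cast of a jaw, 62 x 66 mm and 34 mm high. Origin at the centre of its underside.
- tin: Bystander: loose flat round metal tin, 68 mm across and 28 mm high. Origin at the centre of its underside.
Mind the look-alikes: they are no part of the job. Leave any pink look-alike of the mallet alone.

How it is judged:
On the way, in this order (a step that is already met when the one before it is completed fails the run):
1. the sliding table is pushed home (within 4 mm) (value of joint slide below 0.004 m), for 0.2 s.
2. the mallet strikes the ram a sharp blow (the ram is driven faster than 0.12 m/s) with the table home (contact force between mallet and ram above 1 N and velocity of joint ram above 0.12 m/s and value of joint slide below 0.004 m).
3. the bush has been driven flush (within about 1 mm) (value of joint bush above 0.0068 m), for 0.1 s.
At the end, for the whole second after the job is handed in: The bush is flush with the plate (within about 1 mm), the ram is up again, the sliding table is drawn out at least 72 of its 80 mm, and the mallet stands at rest on its rest: lower face on the pad within 20 mm of its centre, upright within 0.1 rad, handle down in the fork (value of joint bush above 0.0068 m and value of joint ram below 0.003 m and value of joint slide above 0.072 m and horizontal distance between mallet_face and rest_pad below 0.02 m and horizontal distance between mallet_end and rest_fork below 0.022 m and height (world z) of mallet_face below 0.015 m and height (world z) of mallet_end below 0.04 m and angle between mallet's own z axis and vertical below 0.1 rad and linear speed of mallet below 0.02 m/s); the robot touches nothing.
It fails at once if the ram is pressed with the gripper (contact force between any of the fingers, the arm and ram above 2 N).
It fails at once if the bowl, the cast or the tin is moved by more than 15 mm (distance of any of bowl, cast, tin from where it was at the start of the episode above 0.015 m).
It also fails if it takes over 61 s, if anything falls off the work surface, if the arm or the gripper's body presses on something with over 40 N, if the wrist force passes 120 N, or if a joint passes its speed limit or range.

## Working session

There is one attempt and no reset: what is moved stays moved. The work goes in short steps, Python scripts to look and compute and a tool call to move; the robot and the scene stay as the last step left them, time stands still between calls to the robot, and variables do not carry over. Pictures are saved under pics/ and viewed, at most 10 in all, crops included, and the job is handed in when it is done.

Besides the shell and the picture viewer there is one more tool, called as name(argument=value, ...), one argument or row to a line, values as JSON. send_rows: Moves the arm, as the interface text tells. Its arguments: {"type":"object","properties":{"deltas":{"type":"array","items":{"type":"array","items":{"type":"number"}}}},"required":["deltas"]}

```bash
mkdir -p pics; ls; cat > h.py <<'E'
import numpy as np, cv2
from workcell import state, read_camera, camera_model, finish_job
def shot(n,f):
    m=camera_model(n); p,d=read_camera(n)
    cv2.imwrite('pics/'+f+'.png',p[:,:,::-1]); np.savez('pics/'+f+'.npz',p=p,d=d,K=m['intrinsics'],k1=m['k1'],o=m['origin'],a=m['attitude'])
    return m
def cloud(f):
    z=np.load('pics/'+f+'.npz'); d=z['d']; h,w=d.shape
    K=z['K']; u,v=np.meshgrid(np.arange(w),np.arange(h))
    pts=np.stack([u,v],-1).reshape(-1,1,2).astype(np.float64)
    q=cv2.undistortPoints(pts,K,np.array([float(z['k1']),0,0,0,0])).reshape(h,w,2)
    c=np.stack([q[...,0]*d,-q[...,1]*d,-d],-1)
    a=z['a']
    if a.shape==(4,):
        from scipy.spatial.transform import Rotation as R
        a=R.from_quat(np.r_[a[1:],a[0]]).as_matrix()
    P=c@a.T+z['o']; P[d==0]=np.nan
    return z['p'],P
E
python3 - <<'E'
from h import *
m=shot('top','top1'); print(m)
print(shot('side','side1'))
print(state())
E
```

```text
pics
{'intrinsics': array([[371.49775166,   0.        , 253.23396476],
       [  0.        , 371.49775166, 189.09531248],
       [  0.        ,   0.        ,   1.        ]]), 'k1': 0.02821253256548561, 'origin': array([0.36059607, 0.00388912, 1.38866978]), 'attitude': array([-0.69647748, -0.08431721,  0.08505005,  0.70751411])}
{'intrinsics': array([[413.08049056,   0.        , 254.06183536],
       [  0.        , 413.08049056, 192.74406138],
       [  0.        ,   0.        ,   1.        ]]), 'k1': -0.12841738381893925, 'origin': array([ 0.09564586, -0.69273799,  1.0032929 ]), 'attitude': array([ 0.87087035,  0.3627344 , -0.12958408, -0.30531386])}
{'time_s': 0.1, 'joint_positions': array([ 9.96031198e-01,  2.76537514e-01,  1.50602616e+00,  8.74256729e-06,
        1.36074260e+00, -1.20982446e-01]), 'qd': array([-0.00032125, -0.00104478, -0.00443145,  0.00124441,  0.00011908,
        0.00086328]), 'tau': array([ 2.39587698e-04, -4.17698765e+01, -2.46404672e+01, -5.67484476e-04,
        5.76539256e-03, -2.38444477e-05]), 'tcp_pos': array([0.25178392, 0.51639247, 0.23051513]), 'eef_rot': array([-2.96103578e-04,  2.24950439e-01,  9.74369830e-01, -8.04026617e-04]), 'contact_force': array([ 0.34268853,  0.07018357, -0.16810638]), 'moment': array([ 0.0171    , -0.00361915,  0.03927655]), 'gripper_force': 0.0, 'gripper_width': 0.9996814969060961}
```

View pics/top1.png

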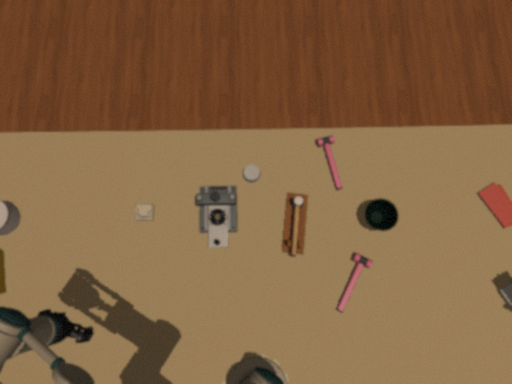

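View pics/side1.png

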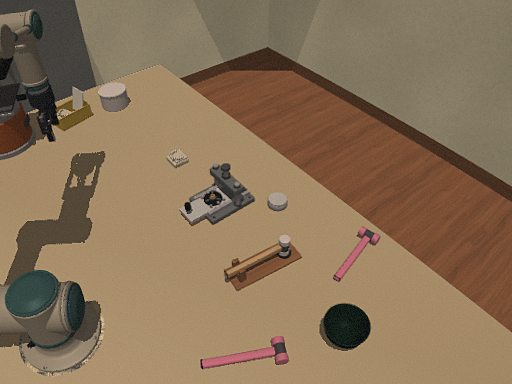

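Top view: the stand is at (218,205), with the ram head at (217,192) and the knob at (217,242). The wooden mallet lies on the rest, head at (298,201) and handle end at (293,252). The cast is at (145,212), the tin at (252,173) and the bowl at (381,214). There are three mallet candidates: (298,225) and the pink ones at (330,160) and (355,280). The first fits, with its wooden handle, white faces and place on the rest. I'll measure and confirm it in an enlarged crop.

```bash
python3 - <<'E'
from h import *
p,P=cloud('top1')
c=cv2.resize(p[120:270,180:325],None,fx=5,fy=4,interpolation=cv2.INTER_CUBIC)[...,::-1]
c=cv2.resize(p[165:265,190:320],None,fx=6,fy=6,interpolation=cv2.INTER_CUBIC)[...,::-1]
cv2.imwrite('pics/crop1.png',c)
ps,Ps=cloud('side1')
for n,(pp,Q) in dict(top=(p,P),side=(ps,Ps)).items():
    X=Q.reshape(-1,3); X=X[np.isfinite(X[:,0])]
    def s(x0,x1,y0,y1,z0,z1):
        m=(X[:,0]>x0)&(X[:,0]<x1)&(X[:,1]>y0)&(X[:,1]<y1)&(X[:,2]>z0)&(X[:,2]<z1); Y=X[m]
        return (len(Y),Y.mean(0).round(4),Y.min(0).round(4),Y.max(0).round(4)) if len(Y) else 0
    print(n)
    print('table z',s(.2,.6,-.1,.0,-.02,.006))
    print('ramhead',s(.2,.5,0.05,.25,.134,.16))
    print('cross',s(.2,.5,0.03,.25,.09,.118))
    print('knob',s(.1,.27,0.05,.25,.062,.09))
    print('mallethead',s(.2,.5,-.25,-.05,.066,.09))
    print('handle',s(.05,.5,-.25,-.05,.046,.06))
for u,v in [(217,192),(217,242),(298,201),(293,252),(296,225),(145,212),(252,173),(381,214)]: print(u,v,P[v,u].round(3))
E
```

```text
top
table z (2977, array([ 0.3931, -0.05  ,  0.0006]), array([ 0.2   , -0.1   , -0.0093]), array([ 0.5997, -0.    ,  0.006 ]))
ramhead 0
cross 0
knob 0
mallethead (1, array([ 0.4821, -0.1622,  0.0661]), array([ 0.4821, -0.1622,  0.0661]), array([ 0.4821, -0.1622,  0.0661]))
handle (106, array([ 0.4738, -0.1425,  0.0532]), array([ 0.4414, -0.1672,  0.0467]), array([ 0.4983, -0.117 ,  0.0598]))
side
table z (3838, array([ 0.3867, -0.0509, -0.0009]), array([ 0.2   , -0.1   , -0.0086]), array([ 0.5996, -0.    ,  0.0057]))
ramhead 0
cross 0
knob 0
mallethead 0
handle (185, array([ 0.476 , -0.145 ,  0.0518]), array([ 0.4395, -0.1704,  0.0461]), array([ 0.5   , -0.1197,  0.0599]))
217 192 [0.657 0.125 0.144]
217 242 [0.493 0.131 0.07 ]
298 201 [ 0.635 -0.161  0.076]
293 252 [ 0.456 -0.138  0.051]
296 225 [ 0.552 -0.153  0.053]
145 212 [0.613 0.403 0.026]
252 173 [0.755 0.004 0.033]
381 214 [ 0.595 -0.477  0.01 ]
```

View pics/crop1.png

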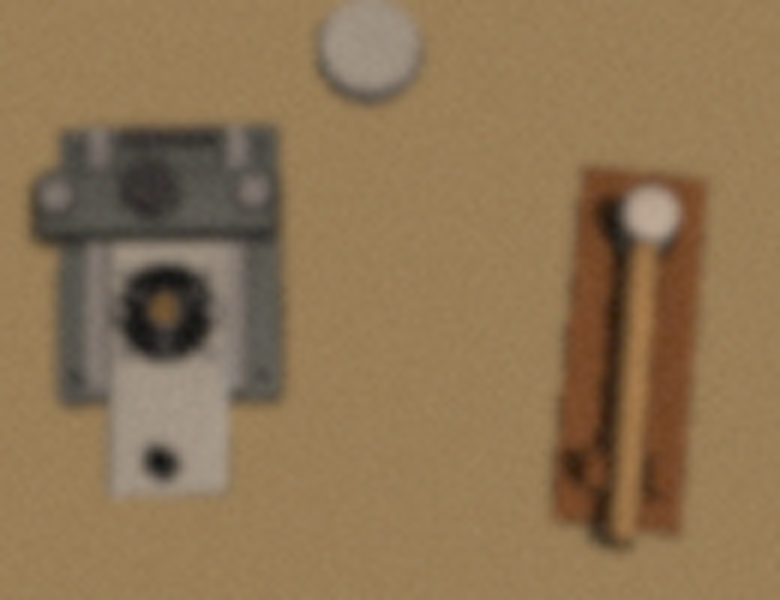

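The crop confirms it: wooden handle, white face, standing on the brown rest (head at crop (650,212), handle running to (625,535)). The stand is at crop (150,190), with the bush at (165,310) and the knob at (162,462).

```bash
python3 - <<'E'
from h import *
for n in ('top1','side1'):
    pp,Q=cloud(n)
    X=Q.reshape(-1,3); C=pp.reshape(-1,3).astype(int); k=np.isfinite(X[:,0]); X=X[k];C=C[k]
    def s(nm,x0,x1,y0,y1,z0,z1,cm=None,pca=False):
        m=(X[:,0]>x0)&(X[:,0]<x1)&(X[:,1]>y0)&(X[:,1]<y1)&(X[:,2]>z0)&(X[:,2]<z1)
        if cm is not None: m&=cm
        Y=X[m]
        if len(Y)<3: print(nm,len(Y)); return
        o=''
        if pca or len(Y)>30:
            r=cv2.minAreaRect((Y[:,:2]*1000).astype(np.float32)); w,v=np.linalg.eigh(np.cov(Y[:,:2].T)); o=(np.array(r[0]).round(1),np.array(r[1]).round(1),round(r[2],1),'pca',v[:,1].round(3))
        print(nm,len(Y),np.median(Y,0).round(4),'mid',((Y.min(0)+Y.max(0))/2).round(4),o)
    print(n)
    s('ramhead',.6,.72,.05,.2,.134,.16)
    s('cross',.58,.74,.03,.23,.088,.125)
    s('knob',.44,.53,.08,.18,.058,.09)
    s('table',.44,.62,.05,.2,.026,.05)
    s('base',.5,.75,.03,.22,.012,.06)
    bush=(C[:,0]-C[:,2]>35)
    s('bush',.55,.63,.1,.15,.035,.06,bush)
    s('mhead',.6,.68,-.2,-.12,.062,.09)
    s('handle',.43,.605,-.2,-.1,.044,.066,None,True)
    s('board',.42,.7,-.22,-.09,.004,.02,(C[:,0]-C[:,1]>30))
    s('bowl',.5,.7,-.6,-.38,.05,.08); s('cast',.55,.7,.35,.48,.015,.05); s('tin',.7,.82,-.05,.06,.018,.04)
E
```

```text
top1
ramhead 68 [0.6457 0.1321 0.1462] mid [0.6452 0.1336 0.1464] (array([644.2, 133.1]), array([29.7, 29.2]), 42.7, 'pca', array([0.347, 0.938]))
cross 389 [0.6402 0.1247 0.1012] mid [0.6449 0.1334 0.1035] (array([645.1, 133.5]), array([ 40.1, 142.5]), 0.3, 'pca', array([-0.019,  1.   ]))
knob 26 [0.493  0.1307 0.0739] mid [0.4915 0.1324 0.0706] 
table 875 [0.5559 0.131  0.0345] mid [0.549  0.1319 0.0379] (array([548.8, 132.2]), array([118.7, 140.6]), 88.7, 'pca', array([-1.   , -0.021]))
base 1440 [0.5865 0.1305 0.0317] mid [0.6247 0.116  0.0342] (array([625.1, 116.7]), array([171. , 249.9]), 89.6, 'pca', array([-0.998,  0.061]))
bush 20 [0.5894 0.1334 0.0497] mid [0.59   0.1338 0.0481] 
mhead 67 [ 0.6359 -0.1611  0.0745] mid [ 0.6358 -0.161   0.0717] (array([ 635.8, -161. ]), array([29.2, 29.5]), 89.2, 'pca', array([-0.607,  0.795]))
handle 247 [ 0.5052 -0.1479  0.0528] mid [ 0.5227 -0.1421  0.0546] (array([ 522.5, -152.1]), array([ 48.9, 165.3]), 76.7, 'pca', array([-0.992,  0.123]))
board 706 [ 0.5683 -0.1638  0.0089] mid [ 0.568  -0.1554  0.011 ] (array([ 568.3, -155. ]), array
[... 1456 characters left out ...]
id [ 0.5221 -0.1451  0.052 ] (array([ 522. , -144.8]), array([165.1,  50.7]), 0.5, 'pca', array([-0.992,  0.123]))
board 762 [ 0.5604 -0.1727  0.007 ] mid [ 0.5657 -0.1542  0.0088] (array([ 566.2, -154.5]), array([ 80.9, 223.8]), 82.6, 'pca', array([-0.992,  0.123]))
bowl 487 [ 0.6042 -0.4519  0.0613] mid [ 0.5831 -0.4598  0.0596] (array([ 583.1, -459.3]), array([116.3, 119.6]), 58.8, 'pca', array([-0.932, -0.363]))
cast 208 [0.6137 0.4026 0.0252] mid [0.616  0.4073 0.0265] (array([616.1, 407.5]), array([63.1, 66.5]), 0.9, 'pca', array([-0.295,  0.956]))
tin 233 [0.7578 0.0028 0.0274] mid [0.7596 0.0041 0.0256] (array([759. ,   4.6]), array([63.1, 61.7]), 5.6, 'pca', array([-0.71 , -0.705]))
```

send_rows(
  deltas=[
    [1,0.5,-0.8,0,0.26],
    [1,0.5,-0.8,0,0.26],
    [1,0.5,-0.8,0,0.26],
    [1,0.5,-0.8,0,0.26],
    [1,0.5,-0.8,0,0.26],
    [1,0.5,-0.8,0,0.26],
    [1,0.5,-0.8,0,0.26],
    [1,0.5,-0.8,0,0.26],
    [1,0.5,-0.8,0,0.26],
    [1,0.5,-0.8,0,0.26],
    [1,0.5,-0.8,0,0.26],
    [1,0.5,-0.8,0,0.26],
  ],
)

```text
time_s: 1.1
tcp_pos: [0.4924, 0.131, 0.2311]
eef_rot: [-0.0, 0.063, 0.998, 0.0]
contact_force: [0.3, 0.0, 0.0]
gripper_width: 0.998
gripper_force: 0.0
```

send_rows(
  deltas=[
    [1,0,0,-0.6,0],
    [1,0,0,-0.8,0],
    [1,0,0,-0.6,0],
    [1,0,0,0,0],
    [1,0,0,0,0],
  ],
)

```text
time_s: 1.52
tcp_pos: [0.4911, 0.1326, 0.1503]
eef_rot: [-0.002, 0.064, 0.998, -0.0]
contact_force: [0.1, 0.0, 0.4]
gripper_width: 1.0
gripper_force: 0.0
```

send_rows(
  deltas=[
    [1,0,0,-0.8,0],
    [1,0,0,-0.8,0],
    [1,0,0,-0.6,0],
    [1,0,0,-0.4,0],
    [1,0,0,0,0],
    [-1,0,0,0,0],
    [-1,0,0,0,0],
    [-1,0,0,0,0],
    [-1,0,0,0,0],
    [-1,0,0,0,0],
    [-1,0,0,0,0],
    [-1,0,0,0,0],
  ],
)

```text
time_s: 2.52
tcp_pos: [0.4927, 0.1324, 0.0486]
eef_rot: [0.001, 0.063, 0.998, -0.0]
contact_force: [-0.9, -1.8, 6.2]
gripper_width: 0.211
gripper_force: 58.3
```

send_rows(
  deltas=[
    [-1,0.3,0,0,0],
    [-1,0.3,0,0,0],
    [-1,0.3,0,0,0],
    [-1,0.3,0.02,0,0],
    [-1,0.15,0,0,0],
    [-1,0.1,0,0,0],
    [-1,0,0,0,0],
    [-1,0,0,0,0],
    [-1,0,0,0,0],
  ],
)

```text
time_s: 3.27
tcp_pos: [0.5501, 0.1328, 0.0486]
eef_rot: [0.0, 0.063, 0.998, -0.001]
contact_force: [-1.8, -2.4, 6.6]
gripper_width: 0.213
gripper_force: 58.9
```

send_rows(
  deltas=[
    [-1,0.1,0,0,0],
    [-1,0.1,0,0,0],
    [-1,0,0,0,0],
    [-1,0,0,0,0],
    [-1,0,0,0,0],
  ],
)

```text
time_s: 3.68
tcp_pos: [0.5499, 0.1328, 0.0485]
eef_rot: [-0.008, 0.063, 0.998, -0.001]
contact_force: [-16.8, -1.9, 19.5]
gripper_width: 0.209
gripper_force: 60.4
```

send_rows(
  deltas=[
    [-1,-0.12,0,0,0],
    [1,0,0,0,0],
    [1,0,0,0,0],
    [1,0,0,0,0],
    [1,0,0,0,0],
    [1,0,0,0,0],
    [1,0,0,0.5,0],
    [1,0,0,0.9,0],
    [1,0,0,0.9,0],
    [1,0,0,0.9,0],
    [1,0,0,0.2,0],
  ],
)

```text
time_s: 4.6
tcp_pos: [0.5571, 0.1342, 0.1895]
eef_rot: [0.006, 0.063, 0.998, 0.001]
contact_force: [0.5, 0.1, 1.2]
gripper_width: 1.002
gripper_force: 0.0
```

send_rows(
  deltas=[
    [1,0.05,-0.6,0,0],
    [1,0.05,-0.9,0,0],
    [1,0.05,-0.9,0,0],
    [1,0.05,-0.9,0,0],
    [1,0.1,-0.9,0,0],
    [1,0.1,-0.9,0,0],
    [1,0.1,-0.9,0,0],
    [1,0.1,-0.9,0,0],
    [1,0,-0.3,0,0],
    [1,0,0,0,0],
    [1,0,0,0,0],
  ],
)

```text
time_s: 5.52
tcp_pos: [0.5769, -0.1544, 0.1825]
eef_rot: [-0.001, 0.064, 0.998, 0.001]
contact_force: [-0.2, 0.1, 0.5]
gripper_width: 0.998
gripper_force: 0.0
```

```bash
python3 - <<'E'
from h import *
s=state(); print(s['tcp_pos'],s['eef_rot'])
shot('wrist','w1'); shot('top','top2')
for n in ('w1','top2'):
    pp,Q=cloud(n); X=Q.reshape(-1,3); X=X[np.isfinite(X[:,0])]
    b=lambda x0,x1,y0,y1,z0,z1: X[(X[:,0]>x0)&(X[:,0]<x1)&(X[:,1]>y0)&(X[:,1]<y1)&(X[:,2]>z0)&(X[:,2]<z1)]
    for nm,B in dict(handle=(.46,.605,-.19,-.12,.044,.066),head=(.6,.68,-.2,-.12,.067,.09),knob=(.5,.58,.1,.17,.058,.09),ram=(.6,.7,.09,.18,.136,.16)).items():
        Y=b(*B)
        if len(Y)>5:
            w,v=np.linalg.eigh(np.cov(Y[:,:2].T)); print(n,nm,len(Y),Y.mean(0).round(4),((Y.min(0)+Y.max(0))/2).round(4),v[:,1].round(3))
E
```

```text
[ 0.57694208 -0.15436113  0.18248948] [-7.24055433e-04  6.43717114e-02  9.97925388e-01  8.23469472e-04]
w1 handle 3641 [ 0.5196 -0.1475  0.0521] [ 0.5325 -0.1439  0.0517] [-0.993  0.12 ]
w1 head 899 [ 0.6379 -0.162   0.073 ] [ 0.6391 -0.1622  0.0713] [-0.987  0.159]
top2 handle 153 [ 0.5375 -0.1507  0.0531] [ 0.5393 -0.1442  0.0535] [-0.998  0.057]
top2 knob 25 [0.549  0.1319 0.0739] [0.5488 0.1328 0.0698] [0.532 0.847]
top2 ram 68 [0.6444 0.133  0.1469] [0.6448 0.1334 0.1458] [-0.085  0.996]
```

View pics/w1.png

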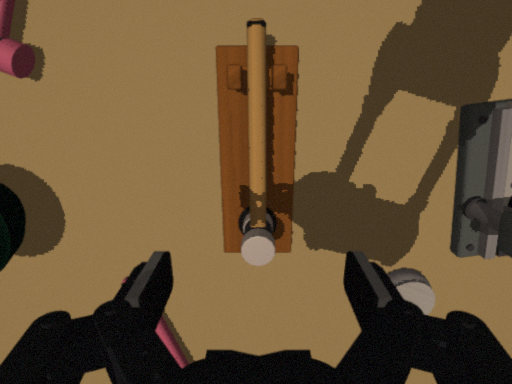

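The wrist view shows the mallet centred between the fingers: head at (258,248), handle up to (257,25), fork cheeks at (235,77) and (279,77). Next I descend and grip.

send_rows(
  deltas=[
    [1,0,0,-0.7,0],
    [1,0,0,-0.8,0],
    [1,0,0,-0.8,0],
    [1,0,0,-0.8,0],
    [1,0,0,-0.6,0],
    [1,0,0,-0.22,0],
    [1,0,0,0,0],
    [-1,0,0,0,0],
    [-1,0,0,0,0],
    [-1,0,0,0,0],
    [-1,0,0,0,0],
    [-1,0,0,0,0],
  ],
)

```text
time_s: 6.62
tcp_pos: [0.578, -0.1547, 0.0278]
eef_rot: [0.001, 0.063, 0.998, -0.0]
contact_force: [-0.5, -0.1, -0.6]
gripper_width: 0.3
gripper_force: 0.0
```

send_rows(
  deltas=[
    [-1,0,0,0,0],
    [-1,0,0,0,0],
    [-1,0,0,0,0],
  ],
)

```text
time_s: 6.87
tcp_pos: [0.5778, -0.1547, 0.0276]
eef_rot: [0.001, 0.064, 0.998, -0.0]
contact_force: [-1.3, 0.9, 6.1]
gripper_width: 0.175
gripper_force: 59.3
```

send_rows(
  deltas=[
    [-1,0,0,0.3,0],
    [-1,0,0,0.6,0],
    [-1,0,0,0.8,0],
    [-1,0,0,0.8,0],
    [-1,0,0,0.8,0],
    [-1,0,0,0.8,0],
    [-1,0,0,0.6,0],
    [-1,0,0,0.3,0],
    [-1,0,0,0,0],
  ],
)

```text
time_s: 7.62
tcp_pos: [0.5786, -0.1549, 0.2296]
eef_rot: [0.003, 0.064, 0.998, -0.001]
contact_force: [0.5, 0.4, -3.2]
gripper_width: 0.175
gripper_force: 58.8
```

send_rows(
  deltas=[
    [-1,0,0.4,0,0],
    [-1,0,0.7,0,0],
    [-1,0.05,0.9,0,0],
    [-1,0.05,0.9,0,0],
    [-1,0.05,0.9,0,0],
    [-1,0.05,0.9,0,0],
    [-1,0,0.9,0,0],
    [-1,0,0.8,0,0],
    [-1,0,0.6,0,0],
    [-1,0,0.38,0,0],
    [-1,0,0,0,0],
    [-1,0,0,0,0],
  ],
)

```text
time_s: 8.62
tcp_pos: [0.5841, 0.1413, 0.2244]
eef_rot: [-0.002, 0.063, 0.998, -0.001]
contact_force: [0.9, -0.8, -3.1]
gripper_width: 0.179
gripper_force: 59.0
```

```bash
python3 - <<'E'
from h import *
s=state(); print(s['tcp_pos'],s['eef_rot'])
shot('wrist','w2'); shot('side','side2')
for n in ('w2','side2'):
    pp,Q=cloud(n); X=Q.reshape(-1,3); X=X[np.isfinite(X[:,0])]
    Y=X[(X[:,0]>.6)&(X[:,0]<.7)&(X[:,1]>.08)&(X[:,1]<.18)]
    for a,b in ((.19,.26),(.26,.31),(.265,.285),(.134,.155)):
        Z=Y[(Y[:,2]>a)&(Y[:,2]<b)]
        if len(Z)>5: print(n,a,len(Z),Z.mean(0).round(4),((Z.min(0)+Z.max(0))/2).round(4))
a=cv2.imread('pics/w2.png'); b=cv2.imread('pics/side2.png')[120:280,160:373]
b=cv2.resize(b,None,fx=3,fy=3)[:384*1]
cv2.imwrite('pics/c2.png',np.vstack([cv2.resize(b,(512,384))]))
E
```

```text
[0.58409618 0.1412701  0.2243888 ] [-1.90951222e-03  6.25710117e-02  9.98038500e-01 -6.11384604e-04]
w2 0.19 1890 [0.6197 0.1375 0.243 ] [0.6208 0.1351 0.2295]
w2 0.26 95 [0.6007 0.1735 0.2857] [0.6011 0.1733 0.2843]
w2 0.265 33 [0.6007 0.1706 0.2809] [0.601  0.1709 0.2807]
side2 0.19 186 [0.6341 0.1242 0.2358] [0.6296 0.1267 0.2343]
side2 0.26 85 [0.6441 0.129  0.2686] [0.6445 0.1305 0.2673]
side2 0.265 73 [0.6451 0.1299 0.2696] [0.6459 0.1305 0.2697]
side2 0.134 67 [0.6451 0.1304 0.1442] [0.6462 0.1329 0.1437]
```

View pics/c2.png

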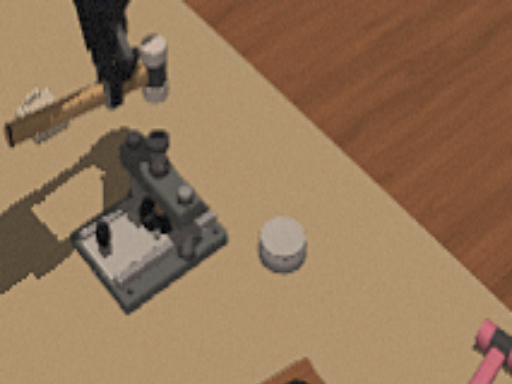

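The crop shows the mallet held level with its head (155,65) directly above the ram head (157,140), and the measurements agree. Now the first blow.

send_rows(
  deltas=[
    [-1,0,0,-0.9,0],
    [-1,0,0,-0.9,0],
    [-1,0,0,0,0],
  ],
)

```text
time_s: 8.97
tcp_pos: [0.5838, 0.139, 0.1495]
eef_rot: [-0.003, 0.064, 0.998, -0.001]
contact_force: [-0.2, -0.1, 2.8]
gripper_width: 0.172
gripper_force: 59.8
```

send_rows(
  deltas=[
    [-1,0,0,0.9,0],
    [-1,0,0,0.9,0],
    [-1,0,0.03,0,0],
    [-1,0,0,0,0],
  ],
)

```text
time_s: 9.3
tcp_pos: [0.5869, 0.1413, 0.2301]
eef_rot: [0.003, 0.064, 0.998, 0.001]
contact_force: [-0.3, -0.4, -3.4]
gripper_width: 0.179
gripper_force: 59.2
```

send_rows(
  deltas=[
    [-1,0,0,-0.96,0],
    [-1,0,0,-0.96,0],
    [-1,0,0,0,0],
  ],
)

```text
time_s: 9.55
tcp_pos: [0.582, 0.1408, 0.1442]
eef_rot: [-0.004, 0.064, 0.998, -0.001]
contact_force: [-2.9, 0.2, 2.2]
gripper_width: 0.173
gripper_force: 61.0
```

send_rows(
  deltas=[
    [-1,0,0,0.95,0],
    [-1,0,0,0.95,0],
    [-1,0,0,0,0],
    [-1,0,0,0,0],
    [-1,0,0,0,0],
  ],
)

```text
time_s: 9.97
tcp_pos: [0.5842, 0.1415, 0.2256]
eef_rot: [-0.001, 0.064, 0.998, -0.0]
contact_force: [0.5, -0.1, -2.7]
gripper_width: 0.174
gripper_force: 60.4
```

```bash
cat > tilt.py <<'E'
from h import *
import sys
f=sys.argv[1]; s=state(); t=s['tcp_pos']; print(t, s['time_s']); shot('side',f)
for n in (f,):
    pp,Q=cloud(n); X=Q.reshape(-1,3); C=pp.reshape(-1,3).astype(int); k=np.isfinite(X[:,0]); X=X[k]; C=C[k]
    d=X-t
    h=(np.abs(d[:,0]-.06)<.035)&(np.abs(d[:,1])<.05)&(d[:,2]>.036)&(d[:,2]<.065); print('headtop',h.sum(),np.median(d[h],0).round(4))
    w=(d[:,0]<-.02)&(d[:,0]>-.16)&(np.abs(d[:,1]-.01)<.04)&(np.abs(d[:,2]-.02)<.04)&(C[:,0]-C[:,2]>30)
    Y=d[w]
    if len(Y)>10: print('handle slope z/x',len(Y),np.polyfit(Y[:,0],Y[:,2],1).round(3),'y/x',np.polyfit(Y[:,0],Y[:,1],1).round(3))
    r=(np.abs(X[:,0]-.645)<.025)&(np.abs(X[:,1]-.132)<.03)&(X[:,2]>.12)&(X[:,2]<.16); print('ram z',np.median(X[r],0))
E
python3 tilt.py side3; python3 - <<'E'
import os;os.chdir('.')
from h import *
t=np.array([0.58409618,0.1412701,0.2243888]); p,Q=cloud('side2'); X=Q.reshape(-1,3);C=p.reshape(-1,3).astype(int); k=np.isfinite(X[:,0]);X=X[k];C=C[k];d=X-t
w=(d[:,0]<-.02)&(d[:,0]>-.16)&(np.abs(d[:,1]-.01)<.04)&(np.abs(d[:,2]-.02)<.04)&(C[:,0]-C[:,2]>30);Y=d[w];print('before',np.polyfit(Y[:,0],Y[:,2],1),np.polyfit(Y[:,0],Y[:,1],1))
h=(np.abs(d[:,0]-.06)<.035)&(np.abs(d[:,1])<.05)&(d[:,2]>.036)&(d[:,2]<.065); print('headtop',h.sum(),np.median(d[h],0).round(4))
E
```

```text
[0.58423544 0.14154449 0.22563654] 9.9667
headtop 101 [ 0.058  -0.0128  0.0501]
handle slope z/x 312 [0.083 0.019] y/x [-0.133 -0.005]
ram z [0.64459221 0.1289875  0.14405143]
before [-0.00319514  0.019256  ] [-0.13461993 -0.00603157]
headtop 84 [ 0.0598 -0.0122  0.0453]
```

send_rows(
  deltas=[
    [-1,0,0,-0.4,0],
    [-1,0,0,-0.95,0],
    [-1,0,0,-0.9,0],
    [-1,0,0,0,0],
  ],
)

```text
time_s: 10.35
tcp_pos: [0.5823, 0.1414, 0.1298]
eef_rot: [-0.004, 0.063, 0.998, -0.001]
contact_force: [-2.0, -0.2, 2.8]
gripper_width: 0.178
gripper_force: 65.0
```

send_rows(
  deltas=[
    [-1,0,0,0.95,0],
    [-1,0,0,0.95,0],
    [-1,0,0,0.35,0],
    [-1,0,0,0,0],
    [-1,0,0,0,0],
  ],
)

```text
time_s: 10.77
tcp_pos: [0.5847, 0.1419, 0.2261]
eef_rot: [-0.0, 0.064, 0.998, -0.0]
contact_force: [0.2, -0.0, -3.4]
gripper_width: 0.175
gripper_force: 64.3
```

```bash
python3 tilt.py side4
```

```text
[0.58469463 0.14190054 0.22614839] 10.7667
headtop 106 [ 0.0476 -0.0173  0.0559]
handle slope z/x 265 [0.299 0.018] y/x [-0.152 -0.006]
ram z [0.64366926 0.12882641 0.14452976]
```

The mallet has tilted about 0.29 rad in the grip. The estimated ram depth reached, about 15.5–16 mm, suggests the bush is at its stop. I'll set the mallet back, where the fork floor levels it again, then draw the table out and inspect the bush.

send_rows(
  deltas=[
    [-1,0,-0.4,0,0],
    [-1,0,-0.7,0,0],
    [-1,-0.05,-0.9,0,0],
    [-1,-0.05,-0.9,0,0],
    [-1,-0.05,-0.9,0,0],
    [-1,0,-0.9,0,0],
    [-1,0,-0.9,0,0],
    [-1,0,-0.8,0,0],
    [-1,0,-0.6,0,0],
    [-1,0,-0.42,0,0],
    [-1,0,0,0,0],
    [-1,0,0,0,0],
  ],
)

```text
time_s: 11.82
tcp_pos: [0.5777, -0.155, 0.2231]
eef_rot: [-0.003, 0.065, 0.998, 0.001]
contact_force: [-0.2, 0.2, -2.2]
gripper_width: 0.177
gripper_force: 64.2
```

send_rows(
  deltas=[
    [-1,0,0,-0.6,0],
    [-1,0,0,-0.9,0],
    [-1,0,0,-0.9,0],
    [-1,0,0,-0.4,0],
    [-1,0,0,0,0],
    [-1,0,0,0,0],
  ],
)

```text
time_s: 12.32
tcp_pos: [0.5782, -0.1531, 0.1123]
eef_rot: [-0.002, 0.063, 0.998, 0.001]
contact_force: [-0.1, 0.8, -2.6]
gripper_width: 0.173
gripper_force: 64.1
```

```bash
python3 - <<'E'
from h import *
print(state()['tcp_pos']); shot('side','side5')
a=cv2.imread('pics/side5.png')[215:305,200:320]; cv2.imwrite('pics/c5.png',cv2.resize(a,None,fx=5,fy=5))
p,Q=cloud('side5'); X=Q.reshape(-1,3);C=p.reshape(-1,3).astype(int);k=np.isfinite(X[:,0]);X=X[k];C=C[k]
w=(X[:,0]<.555)&(X[:,0]>.42)&(abs(X[:,1]+.148)<.03)&(X[:,2]>.058)&(X[:,2]<.14)&(C[:,0]-C[:,2]>30);Y=X[w]
print(len(Y),np.polyfit(Y[:,0],Y[:,2],1),np.polyfit(Y[:,0],Y[:,1],1), np.median(Y,0))
E
```

```text
[ 0.57818613 -0.15311959  0.11225395]
324 [ 0.35613927 -0.07158585] [-0.12937804 -0.08288874] [ 0.50223886 -0.14820156  0.10774164]
```

View pics/c5.png

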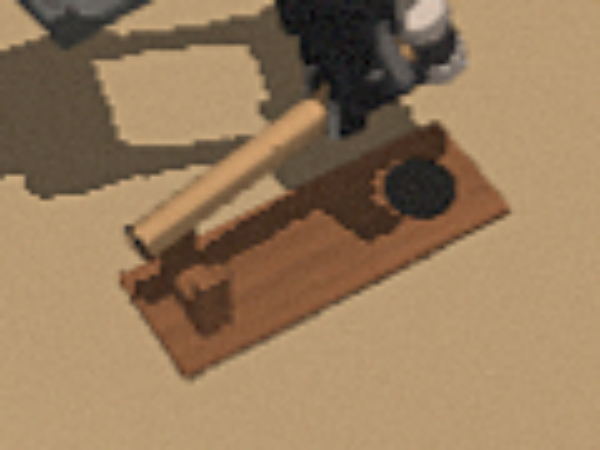

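The crop shows the pad at (420,188), the fork at (205,290), and the tilted handle with its tail just above the fork line. I lower it slowly.

send_rows(
  deltas=[
    [-1,0,-0.03,-0.3,0],
    [-1,0,0,-0.3,0],
    [-1,0,0,-0.2,0],
    [-1,0,0,-0.2,0],
    [-1,0,0,-0.2,0],
    [-1,0,0,-0.2,0],
    [-1,0,0,-0.2,0],
    [-1,0,0,-0.2,0],
    [-1,0,0,-0.1,0],
    [-1,0,0,-0.1,0],
    [-1,0,0,0,0],
    [-1,0,0,0,0],
  ],
)

```text
time_s: 13.37
tcp_pos: [0.5791, -0.156, 0.0334]
eef_rot: [-0.0, 0.063, 0.998, 0.0]
contact_force: [1.4, -0.3, 0.9]
gripper_width: 0.177
gripper_force: 63.9
```

```bash
cat > lev.py <<'E'
from h import *
import sys
f=sys.argv[1]; print(state()['tcp_pos'],state()['contact_force'].round(1)); shot('side',f)
p,Q=cloud(f); X=Q.reshape(-1,3);C=p.reshape(-1,3).astype(int);k=np.isfinite(X[:,0]);X=X[k];C=C[k]
w=(X[:,0]<.55)&(X[:,0]>.42)&(abs(X[:,1]+.148)<.03)&(X[:,2]>.0435)&(X[:,2]<.14)&(C[:,0]-C[:,2]>30);Y=X[w]
print(len(Y),np.polyfit(Y[:,0],Y[:,2],1),np.polyfit(Y[:,0],Y[:,1],1), np.median(Y,0))
h=(abs(X[:,0]-.63)<.04)&(abs(X[:,1]+.162)<.04)&(X[:,2]>.066)&(X[:,2]<.1)&(C.min(1)>80); print('top',h.sum(),np.median(X[h],0))
E
python3 lev.py side6
```

```text
[ 0.57905131 -0.15598023  0.03339627] [ 1.4 -0.3  0.9]
308 [0.05646493 0.02414705] [-0.1251335  -0.08673307] [ 0.48954493 -0.14974017  0.05228876]
top 99 [ 0.634458   -0.16783304  0.08427133]
```

The fork is levelling it. I'll lower the last bit, release and raise the arm.

send_rows(
  deltas=[
    [-1,0,0,-0.07,0],
    [-1,0,0,-0.07,0],
    [-1,0,0,-0.02,0],
    [-1,0,0,0,0],
    [-1,0,0,0,0],
  ],
)

```text
time_s: 13.83
tcp_pos: [0.5798, -0.156, 0.0274]
eef_rot: [0.001, 0.064, 0.998, -0.0]
contact_force: [3.4, 0.2, 1.4]
gripper_width: 0.177
gripper_force: 64.3
```

send_rows(
  deltas=[
    [0.2,0,0,0,0],
    [0.6,0,0,0,0],
    [1,0,0,0,0],
    [1,0,0,0,0],
    [1,0,0,0,0],
    [1,0,0,0,0],
    [1,0,0,0.3,0],
    [1,0,0,0.8,0],
    [1,0,0,0.9,0],
    [1,0,0,0.9,0],
    [1,0,0,0.9,0],
    [1,0,0,0.2,0],
  ],
)

```text
time_s: 14.83
tcp_pos: [0.5824, -0.1571, 0.194]
eef_rot: [0.005, 0.063, 0.998, -0.002]
contact_force: [-0.1, -0.4, 0.6]
gripper_width: 1.0
gripper_force: 0.0
```

```bash
python3 lev.py side7
```

```text
[ 0.58238808 -0.15713154  0.19404424] [-0.1 -0.4  0.6]
295 [-0.00044241  0.05126962] [-0.11127412 -0.09288048] [ 0.48849348 -0.14839021  0.0511081 ]
top 83 [ 0.63840493 -0.16582141  0.0725002 ]
```

The mallet is back level on its rest. Next is the knob.

send_rows(
  deltas=[
    [1,-0.1,0.5,0,0],
    [1,-0.1,0.9,0,0],
    [1,-0.1,0.9,0,0],
    [1,-0.1,0.9,0,0],
    [1,-0.1,0.9,0,0],
    [1,-0.1,0.9,0,0],
    [1,-0.1,0.9,0,0],
    [1,-0.05,0.8,0,0],
    [1,0,0.4,0,0],
    [1,0,0.14,0,0],
    [1,0,0,0,0],
    [1,0,0,0,0],
  ],
)

```text
time_s: 15.88
tcp_pos: [0.5489, 0.1329, 0.1864]
eef_rot: [-0.001, 0.063, 0.998, -0.001]
contact_force: [0.3, -0.1, -0.1]
gripper_width: 1.0
gripper_force: 0.0
```

send_rows(
  deltas=[
    [1,0,0,-0.8,0],
    [1,0,0,-0.9,0],
    [1,0,0,-0.9,0],
    [1,0,0,-0.6,0],
    [1,0,0,-0.25,0],
    [1,0,0,0,0],
    [-1,0,0,0,0],
    [-1,0,0,0,0],
    [-1,0,0,0,0],
    [-1,0,0,0,0],
    [-1,0,0,0,0],
    [-1,0,0,0,0],
  ],
)

```text
time_s: 16.88
tcp_pos: [0.5498, 0.1329, 0.0507]
eef_rot: [0.001, 0.063, 0.998, -0.001]
contact_force: [-1.1, -3.4, 4.4]
gripper_width: 0.213
gripper_force: 58.4
```

send_rows(
  deltas=[
    [-1,0,0,0,0],
    [-1,-0.2,0,0,0],
    [-1,-0.3,0,0,0],
    [-1,-0.3,0,0,0],
    [-1,-0.3,-0.02,0,0],
    [-1,-0.3,-0.02,0,0],
    [-1,-0.3,0,0,0],
    [-1,-0.2,0,0,0],
    [-1,-0.1,0,0,0],
    [-1,0,0,0,0],
    [-1,0,0,0,0],
  ],
)

```text
time_s: 17.8
tcp_pos: [0.4698, 0.1322, 0.0506]
eef_rot: [0.001, 0.063, 0.998, 0.0]
contact_force: [1.5, -0.8, 9.0]
gripper_width: 0.215
gripper_force: 59.9
```

Nudge it against its stop, then release, lift and step clear to inspect.

send_rows(
  deltas=[
    [-1,-0.1,0,0,0],
    [-1,0,0,0,0],
    [-1,0.05,0,0,0],
    [0.5,0,0,0,0],
    [1,0,0,0,0],
    [1,0,0,0,0],
    [1,0,0,0,0],
    [1,0,0,0.5,0],
    [1,0,0,0.9,0],
    [1,0,0,0.9,0],
    [1,0,0,0.9,0],
    [1,0,0,0,0],
  ],
)

```text
time_s: 18.8
tcp_pos: [0.4711, 0.1328, 0.1837]
eef_rot: [0.006, 0.063, 0.998, 0.001]
contact_force: [0.4, 0.5, -0.2]
gripper_width: 1.0
gripper_force: 0.0
```

send_rows(
  deltas=[
    [1,0.4,0,0,0],
    [1,0.5,0,0,0],
    [1,0,0,0,0],
    [1,0,0,0,0],
    [1,0,0,0,0],
  ],
)

```text
time_s: 19.22
tcp_pos: [0.5017, 0.132, 0.1763]
eef_rot: [-0.002, 0.064, 0.998, -0.0]
contact_force: [-0.6, 0.5, 0.9]
gripper_width: 0.997
gripper_force: 0.0
```

```bash
python3 - <<'E'
from h import *
shot('wrist','w8'); shot('side','side8')
print(state()['tcp_pos'])
for n in ('w8','side8'):
    p,Q=cloud(n); X=Q.reshape(-1,3);C=p.reshape(-1,3).astype(int);k=np.isfinite(X[:,0]);X=X[k];C=C[k]
    c=np.array([.565,.1315]); r=np.hypot(*(X[:,:2]-c).T)
    for a,b in ((0,.005),(.012,.028)):
        m=(r>=a)&(r<b)&(X[:,2]>.03)&(X[:,2]<.07); print(n,a,m.sum(),np.median(X[m,2]) if m.any() else 0, C[m].mean(0) if m.any() else 0)
    m=(r<.03)&(X[:,2]>.035)&(X[:,2]<.06)&(C[:,0]-C[:,2]>35); print('bush',m.sum(),np.median(X[m],0) if m.any() else 0)
    m=(abs(X[:,0]-.47)<.03)&(abs(X[:,1]-.131)<.025)&(X[:,2]>.06)&(X[:,2]<.085); print('knob',m.sum(),X[m].mean(0) if m.any() else 0)
w=cv2.imread('pics/w8.png'); s=cv2.resize(cv2.imread('pics/side8.png')[150:235,160:273],(512,385))
cv2.imwrite('pics/c8.png',cv2.resize(np.hstack([w,s[:384]]),(800,300)))
E
```

```text
[0.50185662 0.13200811 0.17670317]
w8 0 68 0.04151964028658747 [90.16176471 82.94117647 79.98529412]
w8 0.012 1779 0.04141750968093183 [25.11467116 23.50983699 22.77796515]
bush 0 0
knob 475 [0.47109485 0.13243133 0.07232693]
side8 0 3 0.040073328122901763 [107.         101.33333333  96.33333333]
side8 0.012 143 0.04154632004862857 [35.33566434 34.23076923 33.91608392]
bush 0 0
knob 42 [0.46984265 0.12814891 0.07005906]
```

View pics/c8.png

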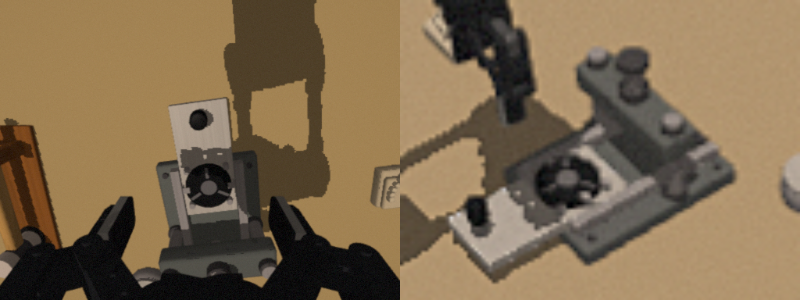

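send_rows(
  deltas=[
    [1,-0.3,0.6,0.2,0],
    [1,-0.3,0.8,0.2,0],
    [1,0,0.8,0,0],
    [1,0,0.3,0,0],
    [1,0,0,0,0],
    [1,0,0,0,0],
  ],
)

```text
time_s: 19.82
tcp_pos: [0.4786, 0.2319, 0.1929]
eef_rot: [-0.0, 0.063, 0.998, -0.001]
contact_force: [-0.4, -0.2, 0.1]
gripper_width: 1.003
gripper_force: 0.0
```

```bash
python3 - <<'E'
from h import *
shot('wrist','w9'); print(state()['tcp_pos'])
p,Q=cloud('w9'); 
r=np.hypot(Q[...,0]-.565,Q[...,1]-.1315); k=(r<.04)&(Q[...,2]>.03)
v,u=np.where(k); print(u.min(),u.max(),v.min(),v.max())
for a in range(0,32,3):
    m=k&(r>=a/1000)&(r<(a+3)/1000); print(a,m.sum(),np.median(Q[m][:,2]).round(4),np.percentile(Q[m][:,2],90).round(4),p[m].mean(0).round())
c=p[v.min():v.max()+1,u.min():u.max()+1,::-1]; cv2.imwrite('pics/c9.png',cv2.resize(c,(600,int(600*c.shape[0]/c.shape[1])),interpolation=cv2.INTER_CUBIC))
p,Q=cloud('top1'); m=(np.hypot(Q[...,0]-.588,Q[...,1]-.133)<.005); print('start colour',p[m].mean(0),Q[m][:,2].mean())
E
```

```text
[0.47871618 0.23122794 0.19289945]
144 214 222 284
0 22 0.0418 0.0424 [86. 79. 76.]
3 55 0.042 0.0426 [86. 79. 76.]
6 95 0.0417 0.0426 [77. 71. 68.]
9 105 0.0417 0.0424 [59. 55. 52.]
12 131 0.0414 0.0422 [36. 33. 32.]
15 156 0.0415 0.0422 [22. 21. 20.]
18 192 0.0414 0.0422 [25. 23. 23.]
21 222 0.0414 0.0423 [23. 22. 22.]
24 250 0.0414 0.0424 [24. 22. 22.]
27 403 0.0405 0.0421 [50. 45. 42.]
30 388 0.0385 0.0421 [85. 77. 70.]
start colour [107.14285714  81.28571429  50.42857143] 0.052453476321501435
```

View pics/c9.png

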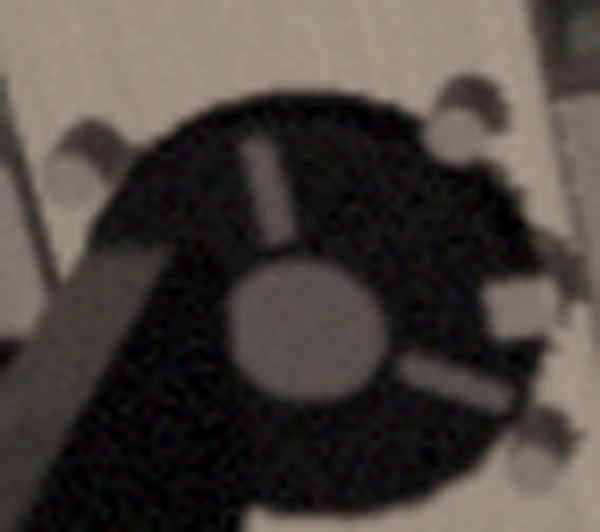

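The crop shows the plate with a flat grey centre disc at (308,330). It measures 0.0418 m high, against 0.0414 m for the plate, where the bush top started near 0.050, so nothing stands proud and the bush is flush. The knob at x≈0.470 means the table is out about 79 mm. The mallet measured level on its rest and nothing is touching the robot, so I hand in.

```bash
python3 -c "
from h import *
print(finish_job())"
```

```text
the job is handed in; nothing more can be done
None
```

Job handed in, with no verdict returned: the bush measures flush with the plate, the mallet is level on its rest, the table is drawn out about 79 mm, and the bowl, cast and tin were not touched.

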